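Make up two component kits for the board shop

TASK

Make up the two kits from the parts on the bench: the tray with the green board gets the blue capacitor in the middle bay beside the board and the transformer in the far bay; the tray with the blue board gets the black capacitor in its middle bay and the heatsink in its far bay. Set each part down gently, without dropping it or tipping it over, so that it stands upright on the tray floor in the middle of its bay, and let go of it. Leave the choke, the relay, the screwdriver and the flux bottle where they are.

Things in the scene. Friction and masses are not known exactly. Their poses are not given: they have to be found in the camera images.
- tray_green: fixed off-white tray, 96 (its x) by 212 (its y) by 9 mm high, a green board in one end. Origin: centre of its underside, on the bench. Floor 3 mm, walls and ribs 3 mm thick, 9 mm high. Bays in a row along y, 90 mm in x: board bay, board centre y = +73 mm; middle bay, 70 mm long, centre x = 0, y = +5 mm; far bay, 70 mm long, centre x = 0, y = -68 mm. Board end may be left or right
- tray_blue: fixed off-white tray, 96 (its x) by 212 (its y) by 9 mm high, a blue board in one end. Origin: centre of its underside, on the bench. Floor 3 mm, walls and ribs 3 mm thick, 9 mm high. Bays in a row along y, 90 mm in x: board bay, board centre y = +73 mm; middle bay, 70 mm long, centre x = 0, y = +5 mm; far bay, 70 mm long, centre x = 0, y = -68 mm. Board end may be left or right
- cap_black_mid (a point): big capacitor, an upright round can 35 mm in diameter and 52 mm high with a BLACK sleeve wrapped over the rim of its silver, cross-scored top. Loose, stands upright on the bench. This point is its centre, 26 mm above its underside; z is up
- cap_blue_mid (a point): big capacitor, the same can, 35 mm in diameter and 52 mm high, with a bright BLUE sleeve wrapped over the rim of its silver, cross-scored top. Loose, stands upright on the bench. This point is its centre, 26 mm above its underside; z is up
- heatsink_mid (a point): bare aluminium finned heatsink, 42 mm (its x) by 34 mm (its y) by 52 mm high; the fin edges form its two y faces, 34 mm apart. Loose, stands upright on the bench. This point is its centre, 26 mm above its underside; z is up
- transformer_mid (a point): small transformer, a dark steel frame around a yellow coil, yellow patch on top, 44 mm (its x) by 34 mm (its y) by 52 mm high. Loose, stands upright on the bench. This point is its centre, 26 mm above its underside; z is up
- choke_mid (a point): choke: an upright copper-coloured round coil with black end discs, 36 mm in diameter, 52 mm high; belongs to neither kit. Loose, stands upright on the bench. This point is its centre, 26 mm above its underside; z is up
- relay_mid (a point): orange relay block with a white top patch, 40 mm (its x) by 30 mm (its y) by 52 mm high; belongs to neither kit. Loose, stands upright on the bench. This point is its centre, 26 mm above its underside; z is up
- driver: red-handled screwdriver, 190 mm long, lying on the bench beyond the trays; a bystander. Origin on the bench under its middle
- flux: white flux bottle with a black cap, 48 mm in diameter and 70 mm high, standing to the left of the work; a bystander. Origin at the centre of its underside

How it is judged:
By the outcome, as a careful person would: the job done as asked, in the order asked, and still so for the second after the job is handed in, with the robot touching nothing.
It also fails if it takes over 104 s, if anything falls off the work surface, if the arm or the gripper's body presses on something with over 40 N, if the wrist force passes 120 N, or if a joint passes its speed limit or range.

ROBOT

A 7-joint arm with a two-finger parallel gripper is mounted at the origin on the work surface. World frame = base frame: x ahead of the robot, y to its left, z up, the work surface at z = 0. Lengths are in m, angles in rad, forces in N, time in s.
With the tool pointing down it reaches from about 0.35 to 0.9 m from the base axis. Payload 8.1 kg.
Tool frame: the origin (TCP) lies on the centre line of the jaws, within the pads' length; the fingertips stand 25 mm ahead of it and the grasp point (between the pads) lies 6 mm ahead of it; z points along the fingers, y is the direction in which the jaws open and shut (so a half turn about z gives the same grasp; the last joint's range is limited). The gripper opens to 92 mm and grips with 3 to 60 N. Pads are 19 mm wide; open, the fingers measure 130 mm over their backs; the gripper's body (75 mm by 190 mm) begins 47 mm behind the grasp point.
Start: joints at [-1.303, 0.434, 0.025, 1.573, -0.012, 1.134, -0.075], TCP at [0.227, 0.583, 0.252] pointing down, gripper open.
Joint ranges: [-2.62, 2.62], [-0.44, 2.09], [-1.27, 1.32], [0.08, 2.57], [-1.32, 4.46], [0.12, 2], [-2.74, 2.74]. Speed limits (rad/s): [2.22, 2.22, 3.01, 3.01, 3.14, 3.14, 3.14].

INTERFACE

Orientations are given as a unit quaternion [w, x, y, z].
In Python, from plant import manip gives the robot as it stands.
- The arm moves only by the tool servo_tool, never from a script. Its argument "commands" is a list that holds one entry, the list of rows, each a list of 7 numbers: the shift along the world's x, y, z in m, then the turn, a rotation vector about the world's x, y, z in degrees, then the gripper command: -1 is fully open, 1 is shut, values between are in proportion. A call has 1 to 5 rows; each row is the pose to reach, as a shift and turn from the pose commanded when the call began; what a row does not reach only later rows make up. A row lasts 1/10 s, in which the tool goes at most 50 mm and 8.59 degrees, less where a joint would pass 70% of its speed; a pose out of reach is approached as far as the arm can. A call with a gripper value outside its range is refused whole. The fingers move at their own pace and stop on an object; "newtons" is the grip in N (left out, the last holds). Time passes only in rows, so rows that repeat a pose let the fingers close. It gives the time, the measured TCP pose, the force and the opening at its end, in the units of the state.
- manip.observe(): the state, without advancing time (a new reading comes with each control period).
- manip.capture(name): name is "scene" or "side" or "wrist"; returns the picture (480x640x3 uint8, red, green, blue); there is no depth.
- manip.get_calibration(name): a dict with "fx", "fy", "cx", "cy" (pixels), "rvec" (rotation vector, rad) and "tvec" (3), from world to camera coordinates, as OpenCV has them. Camera axes: x right, y down, z forward; pixel columns grow to the right and rows downward; lengths in m; the calibration is good to about 2 mm. A picture is of the moment at which its call begins: read the wrist's pose just before it. get_calibration takes no time and is no camera call; for the wrist camera it gives the pose at the moment of the call.
- manip.close_job(): hands the job in, once; it reports no verdict.
Trained networks look in the newest picture that a camera, given by its name, has taken for a name from the list of things; names that differ only in an ending like _2 or _b are one class to them, and where a whole thing is asked for, a point or a joint stands for the part that bears it (a point fixed in the world has none). Each returns a list of dicts, best first, with "confidence" (0 to 1); they miss things now and then, are a little off and sometimes report something else, mostly with a low value. They report only what shows in the picture. A call takes as long as a camera call.
- manip.boxes_of(thing, camera): "point" ([x, y, z] in m, in world coordinates, good to about 4 mm: the middle of the surface that is visible of it).
The state is a dict: "t": time; "qpos": joint angles; "joint_velocities": joint speeds; "joint_efforts": joint torques, N m; "tool_pos": TCP position; "orientation": TCP orientation; "force": force on the tool from outside, world axes, zero at the start; "wrist_torque": the same for the moment, N m; "opening": opening from 0.0 (shut) to 1.0 (fully open).
Only numpy, scipy, OpenCV 4.12 (cv2) and the standard library are available. Lean on these libraries where they do the work, as an engineer would, in place of code of your own. Each camera call takes 0.05 s, during which the arm holds its last target. There are 200 camera calls.

## Working session

There is one attempt and no reset: what is moved stays moved. The work goes in short steps, Python scripts to look and compute and a tool call to move; the robot and the scene stay as the last step left them, time stands still between calls to the robot, and variables do not carry over. Pictures are saved under pics/ and viewed, about 12 in all and at most 16, crops included, and the job is handed in when it is done.

Besides the shell and the picture viewer there is one more tool, called after "Emit:" as a command line: name --argument value ..., lists and objects as JSON in quotes. servo_tool: Moves the arm, as the interface text tells. Its arguments: {"type":"object","properties":{"commands":{"type":"array"},"newtons":{"type":"number"}},"required":["commands"]}

```bash
ls; mkdir -p pics
python3 - <<'E'
from plant import manip
import cv2
s=manip.observe(); print(s)
for c in ("scene","side"):
    im=manip.capture(c); cv2.imwrite(f"pics/{c}0.png",im[:,:,::-1])
    print(c,manip.get_calibration(c))
    for n in "tray_green tray_blue cap_black_mid cap_blue_mid heatsink_mid transformer_mid choke_mid relay_mid driver flux".split():
        print(n,[([round(float(v),3) for v in d["point"]],round(d["confidence"],2)) for d in manip.boxes_of(n,c)][:3])
E
```

```text
pics
{'t': 0.0, 'qpos': array([-1.30259224,  0.43519951,  0.02495043,  1.57406918, -0.01159146,
        1.13401646, -0.0750997 ]), 'joint_velocities': array([ 1.77673620e-03, -6.17323825e-04, -1.91950509e-03,  1.18201406e-05,
        8.72260623e-04,  1.72154628e-04, -1.08104874e-03]), 'joint_efforts': array([ 2.63912298e-04, -6.67844725e+01,  9.85108763e-01, -3.14465368e+01,
       -6.06732233e-02,  4.29767312e-02,  1.45831241e-04]), 'tool_pos': array([0.22634945, 0.5820735 , 0.25097007]), 'orientation': array([-7.40658751e-05,  1.84363827e-01,  9.82857762e-01, -7.70309101e-04]), 'force': array([-0.20481292,  0.10747002, -0.31862565]), 'wrist_torque': array([ 0.02310049, -0.01079345, -0.01950086]), 'opening': 1.0008643391076344}
scene {'fx': 609.1086232143087, 'fy': 609.1086232143087, 'cx': 331.24822568946223, 'cy': 242.2864895280287, 'rvec': array([ 0.9559696 ,  2.48026986, -1.09247406]), 'tvec': array([ 0.44733376, -0.26360732,  1.84521474])}
tray_green [([0.621, 0.153, 0.004], 0.84)]
tray_blue [([0.606, -0.191, 0.005], 0.58)]
cap_black_mid [([0.458, 0.208, 0.038], 0.6), ([0.46, 0.
[... 326 characters left out ...]
fx': 565.2457853074104, 'fy': 565.2457853074104, 'cx': 323.6525708969496, 'cy': 231.92443612825346, 'rvec': array([ 2.16903582, -0.24664887,  0.13359784]), 'tvec': array([-0.60472391,  0.13427026,  1.00845545])}
tray_green [([0.624, 0.139, 0.006], 0.71)]
tray_blue [([0.607, -0.2, 0.005], 0.68)]
cap_black_mid [([0.451, 0.192, 0.039], 0.93)]
cap_blue_mid [([0.433, -0.23, 0.04], 0.84), ([0.78, -0.114, 0.026], 0.68), ([0.448, 0.195, 0.038], 0.25)]
heatsink_mid [([0.475, 0.043, 0.036], 0.62)]
transformer_mid [([0.442, 0.335, 0.031], 0.57)]
choke_mid [([0.47, -0.353, 0.044], 0.61)]
relay_mid [([0.466, -0.065, 0.039], 0.67)]
driver [([0.78, -0.114, 0.026], 0.78)]
flux [([0.62, 0.359, 0.039], 0.69)]
```

View pics/scene0.png

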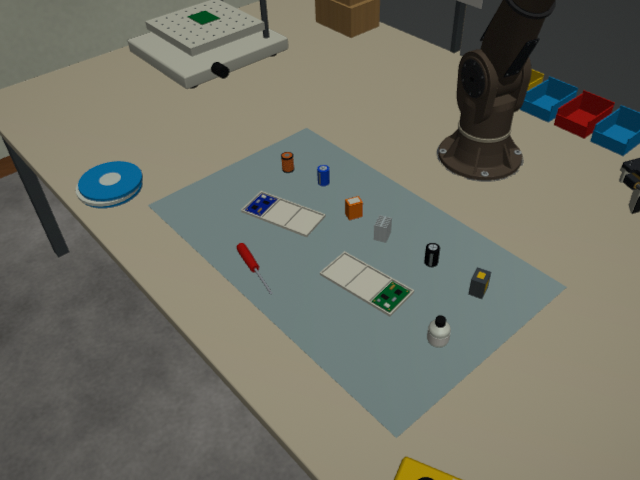

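View pics/side0.png

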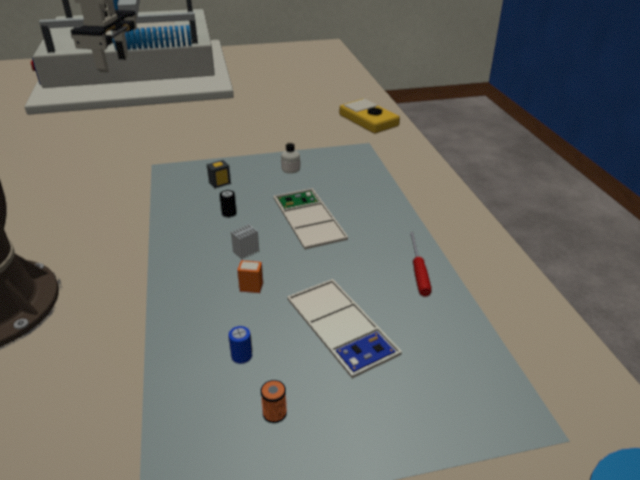

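Emit:
servo_tool --commands '[[[0.03,-0.035,0.02,0,0,7,-1],[0.06,-0.07,0.04,0,0,14,-1],[0.1,-0.11,0.06,0,0,21,-1],[0.13,-0.15,0.08,0,0,21,-1],[0.16,-0.19,0.1,0,0,21,-1]]]'

```text
t: 1.6
tool_pos: [0.3775, 0.4042, 0.3458]
orientation: [0.0, 0.002, 1.0, 0.0]
force: [0.9, 0.4, 0.4]
opening: 1.002
```

Emit:
servo_tool --commands '[[[0.03,-0.035,0.02,0,0,0,-1],[0.06,-0.07,0.04,0,0,0,-1],[0.09,-0.1,0.06,0,0,0,-1],[0.12,-0.13,0.06,0,0,0,-1],[0.12,-0.13,0.06,0,0,0,-1]]]'

```text
t: 2.1
tool_pos: [0.5008, 0.2699, 0.4058]
orientation: [0.002, 0.007, 1.0, -0.001]
force: [0.7, -0.2, 0.5]
opening: 1.005
```

```bash
cat > look.py <<'E'
from plant import manip
import cv2,sys,json,numpy as np
N="tray_green tray_blue cap_black_mid cap_blue_mid heatsink_mid transformer_mid choke_mid relay_mid".split()
def look(name,names=N):
    s=manip.observe(); print(s['t'],s['tool_pos'].round(4),s['orientation'].round(4),s['force'].round(1),s['opening'])
    K=manip.get_calibration("wrist"); im=manip.capture("wrist"); cv2.imwrite(f"pics/{name}.png",im[:,:,::-1])
    json.dump({k:np.asarray(v).tolist() for k,v in K.items()},open(f"pics/{name}.json","w"))
    R=cv2.Rodrigues(K["rvec"])[0]; print("cam",(-R.T@K["tvec"]).round(3),"z",R[2].round(3),"x",R[0].round(3))
    for n in names:
        print(n,[(np.round(d["point"],3).tolist(),round(d["confidence"],2)) for d in manip.boxes_of(n,"wrist")][:2])
if __name__=="__main__": look(sys.argv[1])
E
python3 look.py w1
```

```text
2.1 [0.5008 0.2699 0.4058] [ 0.0017  0.007   1.     -0.001 ] [ 0.7 -0.2  0.5] 1.0051756039419086
cam [0.426 0.271 0.539] z [ 0.284 -0.006 -0.959] x [ 0.013  1.    -0.002]
tray_green [([0.613, 0.157, 0.003], 0.75)]
tray_blue []
cap_black_mid [([0.45, 0.208, 0.052], 0.75)]
cap_blue_mid []
heatsink_mid [([0.469, 0.063, 0.044], 0.86)]
transformer_mid [([0.44, 0.341, 0.048], 0.94)]
choke_mid [([0.442, 0.343, 0.052], 0.36)]
relay_mid [([0.469, -0.048, 0.051], 0.95)]
```

Emit:
servo_tool --commands '[[[0,-0.05,0,0,0,0,-1],[0,-0.1,0,0,0,0,-1],[0,-0.15,0,0,0,0,-1],[0,-0.2,0,0,0,0,-1],[0,-0.25,0,0,0,0,-1]]]'

```text
t: 3.05
tool_pos: [0.4959, 0.0244, 0.4053]
orientation: [0.0, 0.002, 1.0, 0.0]
force: [1.8, -0.7, 0.0]
opening: 0.998
```

Emit:
servo_tool --commands '[[[0,-0.05,0,0,0,0,-1],[0,-0.1,0,0,0,0,-1],[0,-0.15,0,0,0,0,-1],[0,-0.2,0,0,0,0,-1],[0,-0.2,0,0,0,0,-1]]]'

```text
t: 3.55
tool_pos: [0.4947, -0.1815, 0.4054]
orientation: [0.0, 0.007, 1.0, -0.002]
force: [-0.3, 0.3, 0.0]
opening: 1.001
```

```bash
python3 look.py w2
```

```text
3.55 [ 0.4947 -0.1815  0.4054] [ 1.0e-04  7.1e-03  1.0e+00 -1.7e-03] [-0.3  0.3  0. ] 1.0006335700742364
cam [ 0.42  -0.18   0.539] z [ 0.281 -0.007 -0.96 ] x [ 0.013  1.    -0.003]
tray_green [([0.619, 0.156, 0.003], 0.86), ([0.466, -0.337, 0.052], 0.25)]
tray_blue [([0.606, -0.192, 0.002], 0.59)]
cap_black_mid [([0.451, 0.194, 0.047], 0.63)]
cap_blue_mid [([0.432, -0.221, 0.049], 0.61)]
heatsink_mid [([0.47, 0.048, 0.046], 0.58), ([0.618, 0.152, 0.002], 0.29)]
transformer_mid []
choke_mid [([0.467, -0.337, 0.054], 0.93)]
relay_mid [([0.469, -0.062, 0.053], 0.79), ([0.467, -0.336, 0.055], 0.68)]
```

View pics/w1.png

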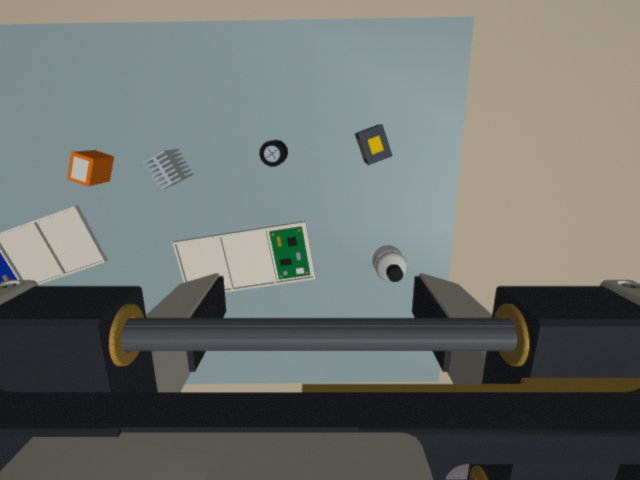

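View pics/w2.png

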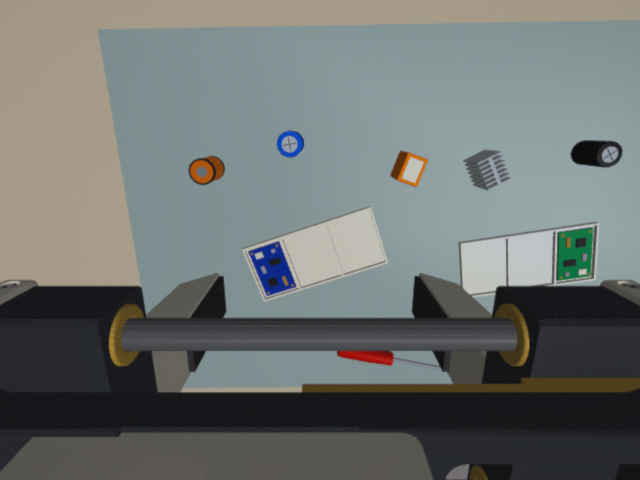

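```bash
cat > rect.py <<'E'
import cv2,json,numpy as np
def rect(name,z,x0,y0,w,h,s=1000):
    """top-down view: col = (y-y0)*s, row=(x-x0)*s"""
    im=cv2.imread(f"pics/{name}.png"); K={k:np.array(v) for k,v in json.load(open(f"pics/{name}.json")).items()}
    R=cv2.Rodrigues(K["rvec"])[0]; A=np.array([[K["fx"],0,K["cx"]],[0,K["fy"],K["cy"]],[0,0,1]])
    P=A@np.c_[R,K["tvec"]]
    H=P@np.array([[0,1/s,x0],[1/s,0,y0],[0,0,z],[0,0,1.]])
    return cv2.warpPerspective(im,H,(int(w*s),int(h*s)),flags=cv2.INTER_CUBIC|cv2.WARP_INVERSE_MAP)
E
python3 - <<'E'
from rect import *
def tray(name,cx,cy):
    x0,y0=cx-.13,cy-.16
    r=rect(name,.007,x0,y0,.32,.26)
    hsv=cv2.cvtColor(r,cv2.COLOR_BGR2HSV)
    h,s,v=cv2.split(hsv)
    m=(((r[:,:,2].astype(int)-r[:,:,0])>-5)&(v>100))|(s>140)   # whitish/warm, or saturated board
    m=cv2.morphologyEx(m.astype(np.uint8),cv2.MORPH_CLOSE,np.ones((7,7)))
    m=cv2.morphologyEx(m,cv2.MORPH_OPEN,np.ones((7,7)))
    cs=cv2.findContours(m,0,2)[0]
    for c in cs:
        if cv2.contourArea(c)<12000: continue
        (u,w),wh,a=cv2.minAreaRect(c); b=cv2.boxPoints(((u,w),wh,a))
        print(name,"centre",round(x0+w/1000,4),round(y0+u/1000,4),np.round(wh),round(a,1),cv2.contourArea(c))
        cv2.drawContours(r,[b.astype(int)],0,(0,0,255),1)
    return r
a=tray("w1",.62,.153);b=tray("w2",.606,-.192)
def part(name,x,y): return cv2.resize(rect(name,.052,x-.05,y-.05,.1,.1,2000),(200,200))
P=[part("w1",.45,.2),part("w2",.433,-.22),part("w1",.47,.055),part("w2",.47,.055),part("w1",.44,.341),part("w2",.466,-.337)]
for p in P:
    for k in (50,100,150): cv2.line(p,(k,0),(k,199),(0,255,0),1); cv2.line(p,(0,k),(199,k),(0,255,0),1)
top=np.hstack([a,b])
cv2.imwrite("pics/v3.png",np.vstack([cv2.resize(top,(600,244)),np.hstack(P[:3]),np.hstack(P[3:])])[:600])
cv2.imwrite("pics/v3.png",np.vstack([cv2.resize(top,(600,200)),np.hstack(P[:3]),np.hstack(P[3:])]))
E
```

```text
w1 centre 0.6225 0.1489 [ 99. 214.] 81.9 18889.0
w2 centre 0.6083 -0.1905 [ 99. 214.] 72.0 20744.0
```

View pics/v3.png

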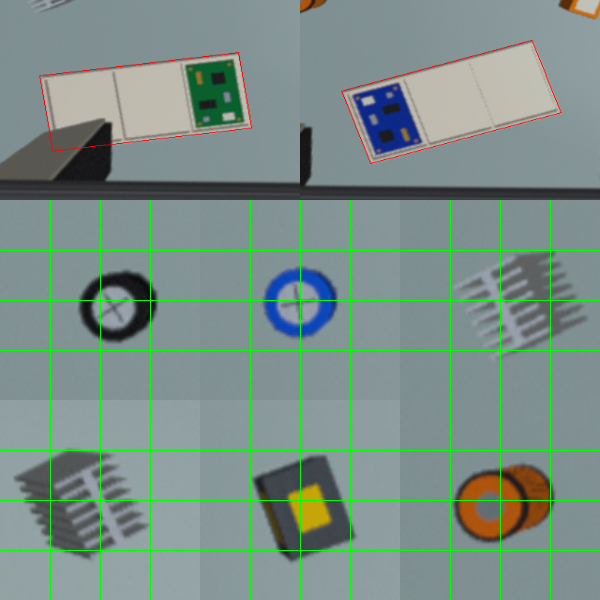

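Run:
```python
from rect import *
def part(name,x,y,yaw,a,b,round_=False):
    s=5000; p=rect(name,.052,x-.04,y-.04,.08,.08,s); p=cv2.resize(p,(400,400)); p2=p[:, :].copy(); k=s*400/400/ (s*.08/400)
    f=lambda X,Y:(int((Y-y+.04)*5000),int((X-x+.04)*5000))
    c,sn=np.cos(np.radians(yaw)),np.sin(np.radians(yaw))
    if round_: cv2.circle(p,f(x,y),int(a*2500),(0,0,255),1)
    else:
        pts=np.array([f(x+c*i*a/2-sn*j*b/2,y+sn*i*a/2+c*j*b/2) for i,j in((1,1),(1,-1),(-1,-1),(-1,1))])
        cv2.polylines(p,[pts],True,(0,0,255),1)
    return cv2.resize(p,(266,266))
P=[part("w1",.472,.054,24,.042,.034),part("w2",.472,.054,24,.042,.034),part("w1",.444,.345,20.5,.044,.034),
   part("w1",.4535,.2075,0,.035,0,1),part("w2",.4535,.2075,0,.035,0,1),part("w2",.433,-.22,0,.035,0,1)]
cv2.imwrite("pics/v4.png",np.vstack([np.hstack(P[:3]),np.hstack(P[3:])]))
```

```text
(no output)
```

View pics/v4.png

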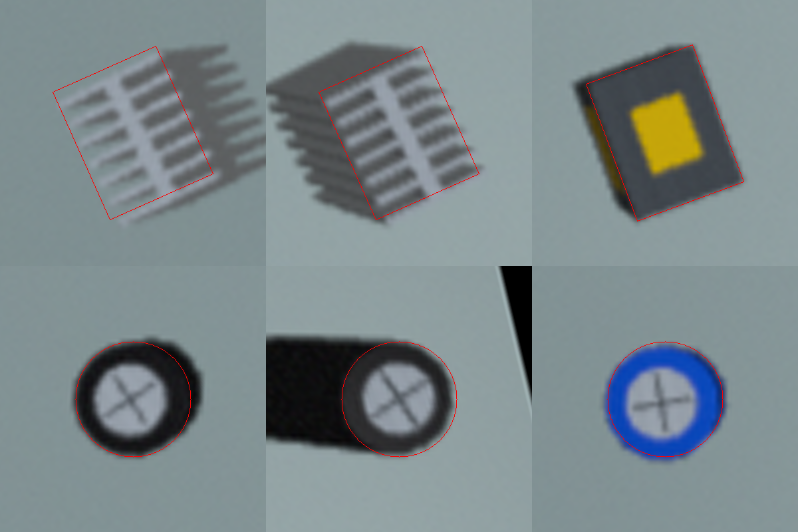

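Emit:
servo_tool --commands '[[[-0.015,-0.01,-0.045,0,0,0,-1],[-0.03,-0.02,-0.09,0,0,0,-1],[-0.045,-0.03,-0.135,0,0,0,-1],[-0.062,-0.039,-0.18,0,0,0,-1],[-0.062,-0.039,-0.205,0,0,0,-1]]]'

```text
t: 4.5
tool_pos: [0.4307, -0.2133, 0.1973]
orientation: [-0.002, 0.003, 1.0, 0.0]
force: [-0.8, 0.0, 0.4]
opening: 1.002
```

Emit:
servo_tool --commands '[[[0,0,-0.03,0,0,0,-1],[0,0,-0.06,0,0,0,-1],[0,0,-0.08,0,0,0,-1],[0,0,-0.08,0,0,0,-1],[0,0,-0.08,0,0,0,-1]]]'

```text
t: 5.0
tool_pos: [0.4346, -0.213, 0.1204]
orientation: [-0.0, 0.002, 1.0, 0.0]
force: [-0.4, -0.3, 0.7]
opening: 1.0
```

Run:
```python
from plant import manip
for _ in range(4):
    manip.capture("wrist"); s=manip.observe(); print(s['t'],s['tool_pos'].round(4),s['joint_velocities'].round(3)[:4])
    K=manip.get_calibration("wrist"); import cv2; R=cv2.Rodrigues(K["rvec"])[0]; print((-R.T@K["tvec"]).round(4))
```

```text
5.05 [ 0.435  -0.2132  0.121 ] [-0.001 -0.013  0.004 -0.006]
[ 0.36   -0.2129  0.2541]
5.1 [ 0.4352 -0.2133  0.1212] [ 0.    -0.007  0.002 -0.   ]
[ 0.3601 -0.213   0.2543]
5.15 [ 0.4352 -0.2133  0.1213] [ 0.001 -0.001 -0.002  0.004]
[ 0.3601 -0.213   0.2544]
5.2 [ 0.4352 -0.2133  0.1212] [ 0.     0.001 -0.002  0.005]
[ 0.3601 -0.213   0.2543]
```

Emit:
servo_tool --commands '[[[-0.002,-0.007,-0.03,0,0,0,-1],[-0.002,-0.007,-0.06,0,0,0,-1],[-0.002,-0.007,-0.08,0,0,0,-1],[-0.002,-0.007,-0.08,0,0,0,-1]]]'

```text
t: 5.6
tool_pos: [0.4314, -0.2196, 0.0388]
orientation: [-0.001, 0.002, 1.0, 0.001]
force: [-0.1, -0.1, -0.1]
opening: 1.0
```

Emit:
servo_tool --commands '[[[0,0,0,0,0,0,0.2],[0,0,0,0,0,0,0.4],[0,0,0,0,0,0,0.6],[0,0,0,0,0,0,0.8],[0,0,0,0,0,0,0.8]]]' --newtons 20

```text
t: 6.1
tool_pos: [0.4326, -0.2201, 0.0405]
orientation: [0.0, 0.002, 1.0, -0.0]
force: [0.4, -0.0, -0.2]
opening: 0.615
```

Emit:
servo_tool --commands '[[[0,0,0,0,0,0,1],[0,0,0,0,0,0,1],[0,0,0,0,0,0,1]]]'

```text
t: 6.4
tool_pos: [0.4323, -0.2201, 0.04]
orientation: [-0.0, 0.002, 1.0, 0.0]
force: [-0.1, 0.4, 1.9]
opening: 0.372
```

Emit:
servo_tool --commands '[[[0,0,0.02,0,0,0,1],[0,0,0.05,0,0,0,1],[0,0,0.085,0,0,0,1],[0.01,0.02,0.115,0,0,0,1],[0.025,0.05,0.12,0,0,0,1]]]'

```text
t: 6.9
tool_pos: [0.4584, -0.172, 0.1633]
orientation: [0.002, 0.004, 1.0, -0.001]
force: [1.2, -0.2, -0.9]
opening: 0.371
```

Emit:
servo_tool --commands '[[[0.018,0.035,0,0,0,0,1],[0.036,0.07,0,0,0,0,1],[0.054,0.105,0,0,0,0,1],[0.072,0.14,0,0,0,0,1],[0.09,0.175,0,0,0,0,1]]]'

```text
t: 7.4
tool_pos: [0.5477, 0.0065, 0.1599]
orientation: [-0.0, 0.002, 1.0, -0.0]
force: [0.2, -1.0, -0.5]
opening: 0.377
```

Emit:
servo_tool --commands '[[[0.018,0.035,0,0,0,0,1],[0.036,0.07,0,0,0,0,1],[0.054,0.105,0,0,0,0,1],[0.066,0.13,0,0,0,0,1],[0.074,0.147,0,0,0,0,1]]]'

```text
t: 7.9
tool_pos: [0.6216, 0.1548, 0.1594]
orientation: [-0.0, 0.001, 1.0, 0.0]
force: [0.9, 0.3, -0.9]
opening: 0.375
```

Emit:
servo_tool --commands '[[[0,0,-0.02,0,0,0,1],[0,0,-0.04,0,0,0,1],[0,0,-0.05,0,0,0,1],[0,0,-0.05,0,0,0,1],[0,0,-0.05,0,0,0,1]]]'

```text
t: 8.4
tool_pos: [0.6215, 0.1517, 0.1104]
orientation: [0.0, 0.002, 1.0, -0.0]
force: [-0.4, -0.1, -0.0]
opening: 0.376
```

Emit:
servo_tool --commands '[[[0,0.002,-0.025,0,0,0,1],[0,0.002,-0.045,0,0,0,1],[0,0.002,-0.058,0,0,0,1],[0,0.002,-0.061,0,0,0,1],[0,0.002,-0.061,0,0,0,1]]]'

```text
t: 8.9
tool_pos: [0.6216, 0.1538, 0.0494]
orientation: [0.0, 0.002, 1.0, 0.0]
force: [0.7, 0.2, -0.9]
opening: 0.373
```

Emit:
servo_tool --commands '[[[0,0,-0.001,0,0,0,1],[0,0,-0.002,0,0,0,1],[0,0,-0.003,0,0,0,1],[0,0,-0.004,0,0,0,1],[0,0,-0.004,0,0,0,1]]]'

```text
t: 9.4
tool_pos: [0.6213, 0.154, 0.045]
orientation: [-0.0, 0.002, 1.0, 0.0]
force: [-0.2, 0.6, -0.9]
opening: 0.374
```

Emit:
servo_tool --commands '[[[0,0,-0.001,0,0,0,1],[0,0,-0.001,0,0,0,1],[0,0,-0.002,0,0,0,1],[0,0,-0.002,0,0,0,1]]]'

```text
t: 9.8
tool_pos: [0.6214, 0.154, 0.0431]
orientation: [0.0, 0.002, 1.0, 0.0]
force: [-1.4, -0.2, 1.4]
opening: 0.376
```

Emit:
servo_tool --commands '[[[0,0,-0.001,0,0,0,1],[0,0,-0.001,0,0,0,1]]]'

```text
t: 10.0
tool_pos: [0.6215, 0.1539, 0.0431]
orientation: [0.0, 0.002, 1.0, 0.0]
force: [-3.7, 0.2, 12.1]
opening: 0.374
```

Emit:
servo_tool --commands '[[[0,0,0,0,0,0,0.1],[0,0,0,0,0,0,0],[0,0,0,0,0,0,-0.2],[0,0,0,0,0,0,-0.3],[0,0,0,0,0,0,-0.3]]]'

```text
t: 10.5
tool_pos: [0.6213, 0.1539, 0.0419]
orientation: [-0.0, 0.002, 1.0, -0.0]
force: [0.6, -0.8, 0.5]
opening: 0.644
```

Emit:
servo_tool --commands '[[[0,0,0.02,0,0,0,-0.3],[0,0,0.05,0,0,0,-0.3],[0,0,0.09,0,0,0,-0.3],[0,0,0.13,0,0,0,-0.3],[0,0,0.16,0,0,0,-1]]]'

```text
t: 11.0
tool_pos: [0.6219, 0.1539, 0.2046]
orientation: [0.001, 0.002, 1.0, 0.0]
force: [1.0, 0.1, -0.1]
opening: 0.696
```

Emit:
servo_tool --commands '[[[-0.03,0.032,0,0,0,5,-1],[-0.06,0.064,0,0,0,10,-1],[-0.09,0.096,0,0,0,15,-1],[-0.12,0.128,0,0,0,20.7,-1],[-0.15,0.16,0,0,0,20.7,-1]]]'

```text
t: 11.5
tool_pos: [0.47, 0.3149, 0.2022]
orientation: [0.0, -0.179, 0.984, 0.0]
force: [0.4, 1.2, 0.0]
opening: 0.998
```

Emit:
servo_tool --commands '[[[-0.02,0.022,-0.02,0,0,0,-1],[-0.028,0.031,-0.05,0,0,0,-1],[-0.028,0.031,-0.07,0,0,0,-1],[-0.028,0.031,-0.08,0,0,0,-1],[-0.028,0.031,-0.08,0,0,0,-1]]]'

```text
t: 12.0
tool_pos: [0.443, 0.3441, 0.121]
orientation: [-0.001, -0.177, 0.984, -0.001]
force: [0.5, -0.2, 0.8]
opening: 0.996
```

Run:
```python
from look import *
look("w3",["transformer_mid","cap_blue_mid"])
```

```text
12.0 [0.443  0.3441 0.121 ] [-9.000e-04 -1.773e-01  9.842e-01 -8.000e-04] [ 0.5 -0.2  0.8] 0.99581675494487
cam [0.373 0.318 0.254] z [ 0.262  0.096 -0.96 ] x [-0.35   0.937 -0.001]
transformer_mid [([0.436, 0.341, 0.049], 0.71), ([0.445, 0.213, 0.052], 0.34)]
cap_blue_mid []
```

View pics/w3.png

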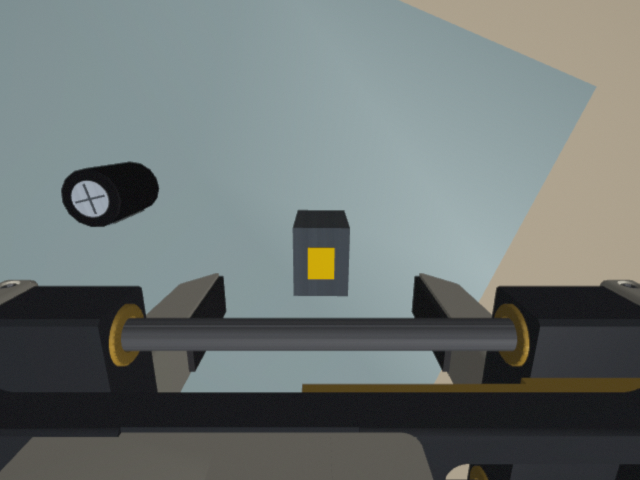

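The transformer (321, 262) is centred and square between the jaws. Next, lower, grip and carry it to the far bay of the green tray.

Emit:
servo_tool --commands '[[[0.001,0.001,-0.03,0,0,0,-1],[0.001,0.001,-0.06,0,0,0,-1],[0.001,0.001,-0.08,0,0,0,-1],[0.001,0.001,-0.08,0,0,0,-1],[0.001,0.001,-0.08,0,0,0,-1]]]'

```text
t: 12.65
tool_pos: [0.4451, 0.3461, 0.0431]
orientation: [0.0, -0.177, 0.984, 0.0]
force: [0.0, -0.8, -0.4]
opening: 1.003
```

Emit:
servo_tool --commands '[[[0,0,0,0,0,0,0.2],[0,0,0,0,0,0,0.4],[0,0,0,0,0,0,0.6],[0,0,0,0,0,0,0.8],[0,0,0,0,0,0,1]]]'

```text
t: 13.15
tool_pos: [0.4444, 0.346, 0.0423]
orientation: [0.0, -0.178, 0.984, 0.0]
force: [-0.2, -0.3, -0.0]
opening: 0.613
```

Emit:
servo_tool --commands '[[[0,0,0,0,0,0,1],[0,0,0,0,0,0,1],[0,0,0,0,0,0,1]]]'

```text
t: 13.45
tool_pos: [0.4443, 0.3459, 0.042]
orientation: [-0.0, -0.178, 0.984, -0.0]
force: [0.4, 0.2, 0.2]
opening: 0.367
```

Emit:
servo_tool --commands '[[[0,0,0.02,0,0,0,1],[0,0,0.05,0,0,0,1],[0,0,0.085,0,0,0,1],[0.01,-0.014,0.115,0,0,0,1],[0.03,-0.042,0.13,0,0,0,1]]]'

```text
t: 13.95
tool_pos: [0.4738, 0.3068, 0.1745]
orientation: [0.001, -0.18, 0.984, 0.002]
force: [0.1, -0.6, -2.1]
opening: 0.368
```

Emit:
servo_tool --commands '[[[0.022,-0.03,0,0,0,-3,1],[0.044,-0.06,0,0,0,-6,1],[0.066,-0.09,0,0,0,-9,1],[0.088,-0.12,0,0,0,-12.4,1],[0.11,-0.15,0,0,0,-12.4,1]]]'

```text
t: 14.45
tool_pos: [0.5848, 0.1527, 0.1718]
orientation: [-0.0, -0.069, 0.998, -0.0]
force: [0.4, 0.6, -1.4]
opening: 0.37
```

Emit:
servo_tool --commands '[[[0.02,-0.03,0,0,0,0,1],[0.038,-0.055,0,0,0,0,1],[0.048,-0.072,0,0,0,0,1],[0.048,-0.072,-0.02,0,0,0,1],[0.048,-0.072,-0.04,0,0,0,1]]]'

```text
t: 14.95
tool_pos: [0.6329, 0.0808, 0.1317]
orientation: [0.0, -0.069, 0.998, -0.0]
force: [-0.1, -0.1, -1.5]
opening: 0.368
```

Emit:
servo_tool --commands '[[[0,0,-0.01,0,0,0,1],[0,0,-0.02,0,0,0,1],[0,0,-0.03,0,0,0,1],[0,0,-0.03,0,0,0,1]]]'

```text
t: 15.35
tool_pos: [0.6316, 0.0821, 0.1009]
orientation: [-0.001, -0.07, 0.998, -0.0]
force: [-0.2, -0.8, -1.5]
opening: 0.369
```

Emit:
servo_tool --commands '[[[0,0,-0.02,0,0,0,1],[0,0,-0.038,0,0,0,1],[0,0,-0.048,0,0,0,1],[0,0,-0.051,0,0,0,1],[0,0,-0.051,0,0,0,1]]]'

```text
t: 15.85
tool_pos: [0.6325, 0.0819, 0.0513]
orientation: [0.0, -0.07, 0.998, -0.0]
force: [-0.4, 1.0, -0.4]
opening: 0.368
```

Emit:
servo_tool --commands '[[[0,0,-0.001,0,0,0,1],[0,0,-0.002,0,0,0,1],[0,0,-0.003,0,0,0,1],[0,0,-0.004,0,0,0,1],[0,0,-0.004,0,0,0,1]]]'

```text
t: 16.35
tool_pos: [0.6323, 0.0819, 0.047]
orientation: [-0.0, -0.07, 0.998, 0.0]
force: [-0.1, -0.2, -0.5]
opening: 0.37
```

Emit:
servo_tool --commands '[[[0,0,-0.001,0,0,0,1],[0,0,-0.001,0,0,0,1],[0,0,-0.002,0,0,0,1],[0,0,-0.002,0,0,0,1]]]'

```text
t: 16.75
tool_pos: [0.6324, 0.0819, 0.045]
orientation: [0.0, -0.07, 0.998, 0.0]
force: [1.2, 0.3, -1.1]
opening: 0.371
```

Emit:
servo_tool --commands '[[[0,0,-0.001,0,0,0,1],[0,0,-0.001,0,0,0,1]]]'

```text
t: 16.95
tool_pos: [0.6325, 0.0819, 0.045]
orientation: [0.0, -0.07, 0.998, 0.0]
force: [-2.9, -0.2, 10.0]
opening: 0.372
```

Emit:
servo_tool --commands '[[[0,0,0,0,0,0,0.15],[0,0,0,0,0,0,0.05],[0,0,0,0,0,0,-0.05],[0,0,0,0,0,0,-0.15],[0,0,0,0,0,0,-0.15]]]'

```text
t: 17.45
tool_pos: [0.6323, 0.082, 0.0439]
orientation: [-0.0, -0.07, 0.998, -0.0]
force: [0.3, 0.3, -0.3]
opening: 0.574
```

Emit:
servo_tool --commands '[[[0,0,0.02,0,0,0,-0.15],[0,0,0.05,0,0,0,-0.15],[0,0,0.09,0,0,0,-0.15],[0,0,0.13,0,0,0,-0.15],[0,0,0.15,0,0,0,-1]]]'

```text
t: 17.95
tool_pos: [0.6337, 0.0818, 0.1978]
orientation: [0.002, -0.07, 0.998, 0.0]
force: [-0.1, 0.9, 0.1]
opening: 0.626
```

Emit:
servo_tool --commands '[[[-0.04,0.028,0,0,0,0,-1],[-0.08,0.056,0,0,0,0,-1],[-0.12,0.084,0,0,0,0,-1],[-0.16,0.112,0,0,0,0,-1],[-0.179,0.126,-0.02,0,0,0,-1]]]'

```text
t: 18.45
tool_pos: [0.4511, 0.2111, 0.1756]
orientation: [0.001, -0.072, 0.997, 0.002]
force: [0.7, 0.4, 0.0]
opening: 0.989
```

Emit:
servo_tool --commands '[[[0,0,-0.02,0,0,0,-1],[0,0,-0.03,0,0,0,-1],[0,0,-0.03,0,0,0,-1],[0,0,-0.03,0,0,0,-1]]]'

```text
t: 18.85
tool_pos: [0.4542, 0.2074, 0.1444]
orientation: [0.0, -0.069, 0.998, -0.0]
force: [0.7, -0.4, 0.6]
opening: 1.002
```

Run:
```python
from look import *
look("w4",["transformer_mid","cap_blue_mid","cap_black_mid"])
```

```text
18.85 [0.4542 0.2074 0.1444] [ 2.000e-04 -6.940e-02  9.976e-01 -1.000e-04] [ 0.7 -0.4  0.6] 1.0024636496172812
cam [0.38  0.197 0.278] z [ 0.278  0.039 -0.96 ] x [-0.139  0.99  -0.   ]
transformer_mid []
cap_blue_mid [([0.606, 0.155, 0.01], 0.54)]
cap_black_mid [([0.444, 0.207, 0.052], 0.87)]
```

View pics/w4.png

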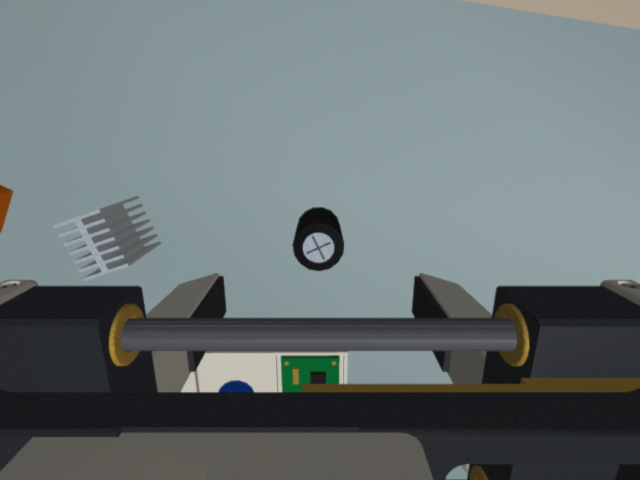

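Emit:
servo_tool --commands '[[[-0.001,0,-0.035,0,0,0,-1],[-0.001,0,-0.07,0,0,0,-1],[-0.001,0,-0.095,0,0,0,-1],[-0.001,0,-0.103,0,0,0,-1],[-0.001,0,-0.103,0,0,0,-1]]]'

```text
t: 19.55
tool_pos: [0.4522, 0.2076, 0.0406]
orientation: [-0.001, -0.07, 0.998, -0.0]
force: [0.2, -0.4, -0.2]
opening: 0.996
```

Emit:
servo_tool --commands '[[[0,0,0,0,0,0,0.2],[0,0,0,0,0,0,0.4],[0,0,0,0,0,0,0.6],[0,0,0,0,0,0,0.8],[0,0,0,0,0,0,1]]]'

```text
t: 20.05
tool_pos: [0.4525, 0.2081, 0.0415]
orientation: [0.0, -0.07, 0.998, 0.0]
force: [0.7, 0.0, -0.3]
opening: 0.614
```

Emit:
servo_tool --commands '[[[0,0,0,0,0,0,1],[0,0,0,0,0,0,1],[0,0,0,0,0,0,1]]]'

```text
t: 20.35
tool_pos: [0.4523, 0.2078, 0.041]
orientation: [-0.0, -0.07, 0.998, -0.0]
force: [-1.1, -0.8, 1.6]
opening: 0.379
```

Emit:
servo_tool --commands '[[[0,0,0.02,0,0,0,1],[0,0,0.05,0,0,0,1],[0,0,0.085,0,0,0,1],[0.01,-0.02,0.115,0,0,0,1],[0.022,-0.05,0.13,0,0,0,1]]]'

```text
t: 20.85
tool_pos: [0.475, 0.1595, 0.1734]
orientation: [0.001, -0.072, 0.997, 0.001]
force: [1.5, -1.6, -1.0]
opening: 0.376
```

Emit:
servo_tool --commands '[[[0.015,-0.038,0,0,0,2,1],[0.03,-0.076,0,0,0,4,1],[0.045,-0.114,0,0,0,6,1],[0.06,-0.152,0,0,0,8,1],[0.075,-0.19,0,0,0,10,1]]]'

```text
t: 21.35
tool_pos: [0.5495, -0.0336, 0.1709]
orientation: [-0.0, -0.158, 0.987, 0.0]
force: [0.7, 0.6, -0.3]
opening: 0.373
```

Emit:
servo_tool --commands '[[[0.015,-0.038,0,0,0,0,1],[0.03,-0.076,0,0,0,0,1],[0.045,-0.114,0,0,0,0,1],[0.055,-0.145,0,0,0,0,1],[0.06,-0.163,-0.02,0,0,0,1]]]'

```text
t: 21.85
tool_pos: [0.611, -0.1994, 0.1529]
orientation: [0.002, -0.155, 0.988, -0.002]
force: [1.4, 0.0, -1.2]
opening: 0.376
```

Emit:
servo_tool --commands '[[[0,0,-0.02,0,0,0,1],[0,0,-0.04,0,0,0,1],[0,0,-0.05,0,0,0,1],[0,0,-0.05,0,0,0,1]]]'

```text
t: 22.25
tool_pos: [0.6083, -0.1946, 0.0994]
orientation: [-0.001, -0.157, 0.988, 0.001]
force: [-0.0, 0.4, -0.4]
opening: 0.376
```

Emit:
servo_tool --commands '[[[0,0,-0.02,0,0,0,1],[0,0,-0.038,0,0,0,1],[0,0,-0.048,0,0,0,1],[0,0,-0.051,0,0,0,1],[0,0,-0.051,0,0,0,1]]]'

```text
t: 22.75
tool_pos: [0.6096, -0.1951, 0.0504]
orientation: [0.0, -0.157, 0.988, -0.0]
force: [0.3, -0.7, -0.1]
opening: 0.373
```

Emit:
servo_tool --commands '[[[0,0,-0.001,0,0,0,1],[0,0,-0.002,0,0,0,1],[0,0,-0.003,0,0,0,1],[0,0,-0.003,0,0,0,1]]]'

```text
t: 23.15
tool_pos: [0.6094, -0.1951, 0.0472]
orientation: [0.0, -0.157, 0.988, 0.0]
force: [0.3, 1.7, -1.1]
opening: 0.378
```

Emit:
servo_tool --commands '[[[0,0,-0.001,0,0,0,1],[0,0,-0.002,0,0,0,1],[0,0,-0.003,0,0,0,1],[0,0,-0.003,0,0,0,1]]]'

```text
t: 23.55
tool_pos: [0.6094, -0.195, 0.0441]
orientation: [0.0, -0.157, 0.988, 0.0]
force: [-0.7, -0.4, 1.4]
opening: 0.374
```

Emit:
servo_tool --commands '[[[0,0,-0.0005,0,0,0,1],[0,0,-0.0005,0,0,0,1]]]'

```text
t: 23.75
tool_pos: [0.6094, -0.1951, 0.0441]
orientation: [0.0, -0.157, 0.988, 0.0]
force: [-2.7, 1.2, 6.9]
opening: 0.375
```

Emit:
servo_tool --commands '[[[0,0,0,0,0,0,0.15],[0,0,0,0,0,0,0.05],[0,0,0,0,0,0,-0.1],[0,0,0,0,0,0,-0.25],[0,0,0,0,0,0,-0.25]]]'

```text
t: 24.25
tool_pos: [0.6093, -0.195, 0.0434]
orientation: [-0.0, -0.157, 0.988, 0.0]
force: [0.3, -0.2, 0.7]
opening: 0.614
```

Emit:
servo_tool --commands '[[[0,0,0.02,0,0,0,-0.25],[0,0,0.05,0,0,0,-0.25],[0,0,0.09,0,0,0,-0.25],[0,0,0.13,0,0,0,-0.25],[0,0,0.15,0,0,0,-1]]]'

```text
t: 24.75
tool_pos: [0.6105, -0.1957, 0.1973]
orientation: [0.002, -0.157, 0.988, -0.001]
force: [0.1, -0.1, 0.6]
opening: 0.675
```

Emit:
servo_tool --commands '[[[-0.022,0.04,0,0,0,2,-1],[-0.044,0.08,0,0,0,4,-1],[-0.066,0.12,0,0,0,6,-1],[-0.088,0.16,0,0,0,6,-1],[-0.11,0.2,0,0,0,6,-1]]]'

```text
t: 25.25
tool_pos: [0.4983, 0.0063, 0.1937]
orientation: [0.0, -0.208, 0.978, 0.0]
force: [-0.2, 0.6, -0.3]
opening: 0.995
```

Emit:
servo_tool --commands '[[[-0.02,0.035,-0.01,0,0,0,-1],[-0.028,0.05,-0.04,0,0,0,-1],[-0.028,0.05,-0.05,0,0,0,-1],[-0.028,0.05,-0.05,0,0,0,-1],[-0.028,0.05,-0.05,0,0,0,-1]]]'

```text
t: 25.75
tool_pos: [0.4722, 0.0537, 0.144]
orientation: [0.0, -0.207, 0.978, -0.0]
force: [0.3, 0.5, -0.1]
opening: 0.997
```

Run:
```python
from look import *
look("w5",["heatsink_mid"])
```

```text
25.75 [0.4722 0.0537 0.144 ] [ 3.000e-04 -2.074e-01  9.782e-01 -3.000e-04] [ 0.3  0.5 -0.1] 0.9969767933958318
cam [0.404 0.023 0.277] z [ 0.257  0.113 -0.96 ] x [-0.407  0.914 -0.001]
heatsink_mid [([0.468, 0.054, 0.052], 0.69)]
```

View pics/w5.png

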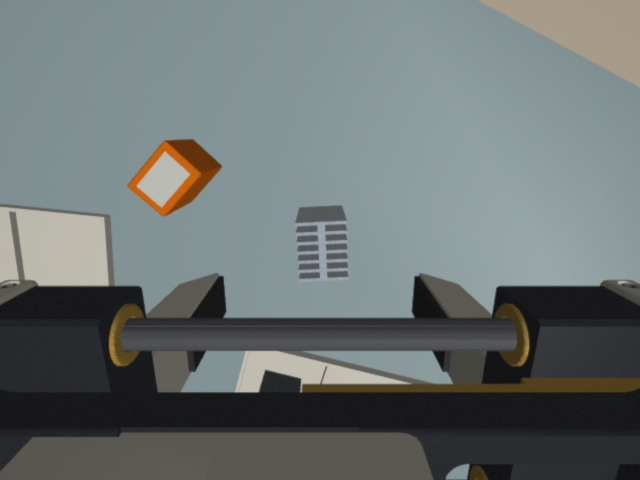

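Emit:
servo_tool --commands '[[[0,0.001,-0.035,0,0,1.5,-1],[0,0.001,-0.07,0,0,1.5,-1],[0,0.001,-0.095,0,0,1.5,-1],[0,0.001,-0.103,0,0,1.5,-1],[0,0.001,-0.103,0,0,1.5,-1]]]'

```text
t: 26.35
tool_pos: [0.4715, 0.0552, 0.0403]
orientation: [-0.001, -0.221, 0.975, -0.0]
force: [0.2, -0.1, -0.2]
opening: 1.0
```

Emit:
servo_tool --commands '[[[0,0,0,0,0,0,0.2],[0,0,0,0,0,0,0.4],[0,0,0,0,0,0,0.6],[0,0,0,0,0,0,0.8],[0,0,0,0,0,0,1]]]'

```text
t: 26.85
tool_pos: [0.4716, 0.0561, 0.0409]
orientation: [0.0, -0.221, 0.975, 0.0]
force: [0.2, -0.8, -0.3]
opening: 0.615
```

Emit:
servo_tool --commands '[[[0,0,0,0,0,0,1],[0,0,0,0,0,0,1],[0,0,0,0,0,0,1]]]'

```text
t: 27.15
tool_pos: [0.4713, 0.0559, 0.0405]
orientation: [-0.0, -0.221, 0.975, 0.0]
force: [-0.3, 0.7, 0.9]
opening: 0.364
```

Emit:
servo_tool --commands '[[[0,0,0.02,0,0,0,1],[0,0,0.05,0,0,0,1],[0,0,0.085,0,0,0,1],[0.01,-0.015,0.115,0,0,0,1],[0.025,-0.038,0.125,0,0,0,1]]]'

```text
t: 27.65
tool_pos: [0.4973, 0.019, 0.1683]
orientation: [0.002, -0.223, 0.975, 0.0]
force: [0.2, -0.2, -0.3]
opening: 0.372
```

Emit:
servo_tool --commands '[[[0.02,-0.03,0,0,0,-2,1],[0.04,-0.06,0,0,0,-4,1],[0.06,-0.09,0,0,0,-6,1],[0.08,-0.12,0,0,0,-7.5,1],[0.091,-0.143,-0.01,0,0,-7.5,1]]]'

```text
t: 28.15
tool_pos: [0.5892, -0.1274, 0.1562]
orientation: [0.001, -0.156, 0.988, -0.001]
force: [-0.3, 0.0, -1.5]
opening: 0.368
```

Emit:
servo_tool --commands '[[[0,0,-0.02,0,0,0,1],[0,0,-0.04,0,0,0,1],[0,0,-0.055,0,0,0,1],[0,0,-0.055,0,0,0,1]]]'

```text
t: 28.55
tool_pos: [0.5856, -0.1247, 0.0982]
orientation: [-0.002, -0.157, 0.988, 0.001]
force: [0.0, 0.3, -1.6]
opening: 0.371
```

Emit:
servo_tool --commands '[[[0,0,-0.02,0,0,0,1],[0,0,-0.038,0,0,0,1],[0,0,-0.048,0,0,0,1],[0,0,-0.05,0,0,0,1],[0,0,-0.05,0,0,0,1]]]'

```text
t: 29.05
tool_pos: [0.5875, -0.1251, 0.0509]
orientation: [0.0, -0.157, 0.988, -0.0]
force: [0.3, 0.6, -0.8]
opening: 0.373
```

Emit:
servo_tool --commands '[[[0,0,-0.001,0,0,0,1],[0,0,-0.002,0,0,0,1],[0,0,-0.003,0,0,0,1],[0,0,-0.003,0,0,0,1]]]'

```text
t: 29.45
tool_pos: [0.5874, -0.125, 0.0477]
orientation: [0.0, -0.157, 0.988, 0.0]
force: [0.3, -0.1, -1.7]
opening: 0.372
```

Emit:
servo_tool --commands '[[[0,0,-0.001,0,0,0,1],[0,0,-0.002,0,0,0,1],[0,0,-0.003,0,0,0,1],[0,0,-0.003,0,0,0,1]]]'

```text
t: 29.85
tool_pos: [0.5872, -0.125, 0.0443]
orientation: [-0.0, -0.157, 0.988, 0.0]
force: [1.2, -0.5, -1.2]
opening: 0.368
```

Emit:
servo_tool --commands '[[[0,0,-0.0005,0,0,0,1],[0,0,-0.001,0,0,0,1],[0,0,-0.001,0,0,0,1]]]'

```text
t: 30.15
tool_pos: [0.5874, -0.1251, 0.0436]
orientation: [0.0, -0.157, 0.988, 0.0]
force: [-1.5, -0.5, 0.1]
opening: 0.373
```

Emit:
servo_tool --commands '[[[0,0,-0.0005,0,0,0,1],[0,0,-0.0007,0,0,0,1]]]'

```text
t: 30.35
tool_pos: [0.5874, -0.1251, 0.0436]
orientation: [0.0, -0.157, 0.988, 0.0]
force: [-3.6, 0.6, 10.7]
opening: 0.368
```

Emit:
servo_tool --commands '[[[0,0,0,0,0,0,0.15],[0,0,0,0,0,0,0.05],[0,0,0,0,0,0,-0.05],[0,0,0,0,0,0,-0.15],[0,0,0,0,0,0,-0.15]]]'

```text
t: 30.85
tool_pos: [0.5874, -0.1251, 0.0428]
orientation: [-0.0, -0.157, 0.988, 0.0]
force: [-0.2, 1.2, 0.3]
opening: 0.575
```

Emit:
servo_tool --commands '[[[0,0,0.02,0,0,0,-0.15],[0,0,0.05,0,0,0,-0.15],[0,0,0.09,0,0,0,-0.15],[0,0,0.13,0,0,0,-0.15],[0,0,0.17,0,0,0,-0.15]]]'

```text
t: 31.35
tool_pos: [0.587, -0.1251, 0.2144]
orientation: [-0.0, -0.157, 0.988, 0.0]
force: [0.2, 0.4, 0.0]
opening: 0.572
```

Emit:
servo_tool --commands '[[[0,0.02,0.04,0,0,-4,-1],[0,0.04,0.08,0,0,-8,-1],[0,0.06,0.12,0,0,-12,-1],[0,0.08,0.16,0,0,-16,-1],[0,0.1,0.2,0,0,-18,-1]]]'

```text
t: 31.85
tool_pos: [0.5869, -0.0243, 0.4146]
orientation: [0.0, 0.001, 1.0, 0.0]
force: [1.0, 0.4, 0.5]
opening: 0.956
```

Emit:
servo_tool --commands '[[[0,0,0,0,0,0,-1],[0,0,0,0,0,0,-1],[0,0,0,0,0,0,-1],[0,0,0,0,0,0,-1]]]'

```text
t: 32.25
tool_pos: [0.5868, -0.0258, 0.4114]
orientation: [-0.001, 0.0, 1.0, -0.0]
force: [0.5, 0.2, -1.0]
opening: 0.999
```

```bash
python3 look.py w6
python3 - <<'E'
from plant import manip
import cv2
im=manip.capture("side"); cv2.imwrite("pics/side1.png",im[130:430,150:450,::-1].repeat(2,0).repeat(2,1))
E
```

```text
32.25 [ 0.5868 -0.0258  0.4114] [-1.2e-03  1.0e-04  1.0e+00 -2.0e-04] [ 0.5  0.2 -1. ] 0.9985415841044282
cam [ 0.512 -0.026  0.545] z [ 0.278 -0.    -0.96 ] x [-0.  1. -0.]
tray_green [([0.606, -0.198, -0.0], 0.75)]
tray_blue [([0.607, -0.196, 0.002], 0.6)]
cap_black_mid [([0.603, -0.191, 0.054], 0.89), ([0.467, -0.334, 0.053], 0.69)]
cap_blue_mid [([0.618, 0.147, 0.057], 0.92), ([0.606, -0.196, 0.001], 0.63)]
heatsink_mid [([0.588, -0.122, 0.055], 0.73), ([0.624, 0.077, 0.05], 0.65)]
transformer_mid [([0.626, 0.078, 0.051], 0.77)]
choke_mid [([0.47, -0.334, 0.053], 0.71), ([0.47, -0.056, 0.052], 0.36)]
relay_mid [([0.473, -0.056, 0.051], 0.67), ([0.588, -0.123, 0.052], 0.3)]
```

View pics/w6.png

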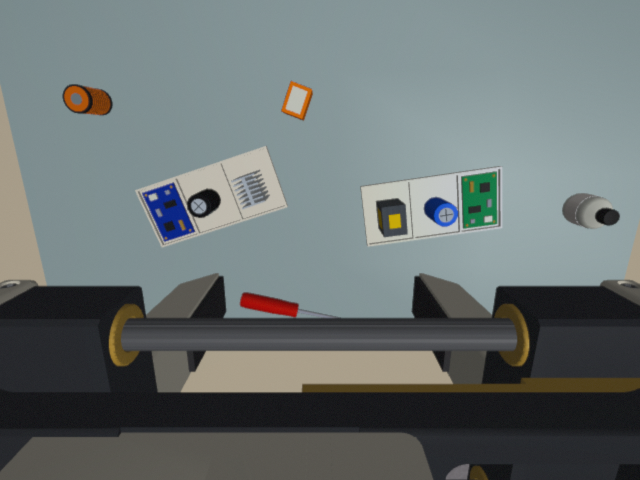

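View pics/side1.png

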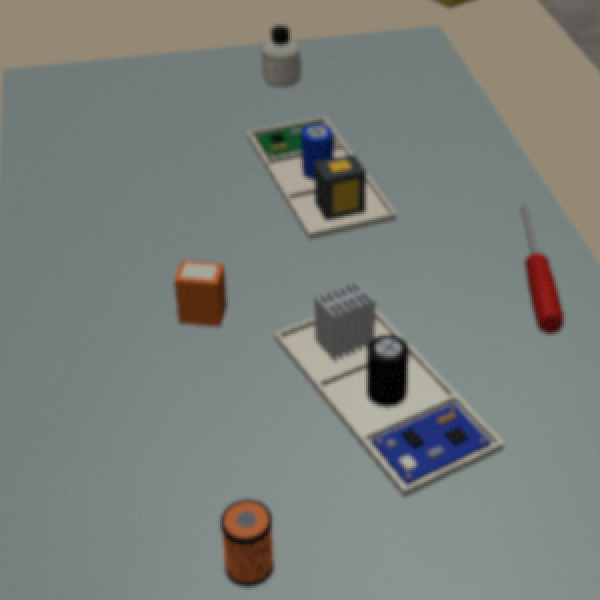

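Run:
```python
from rect import *
for cx,cy in((.6225,.149),(.608,-.19)):
    x0,y0=cx-.1,cy-.15; r=rect("w6",.009,x0,y0,.3,.2); v=r.max(2); s=cv2.cvtColor(r,cv2.COLOR_BGR2HSV)[:,:,1]
    m=((((r[:,:,2].astype(int)-r[:,:,0])>-5)&(v>100))|(s>140)).astype(np.uint8)
    m=cv2.morphologyEx(cv2.morphologyEx(m,cv2.MORPH_CLOSE,np.ones((25,25))),cv2.MORPH_OPEN,np.ones((9,9)))
    c=max(cv2.findContours(m,0,2)[0],key=cv2.contourArea); (u,w),wh,a=cv2.minAreaRect(c); print(x0+w/1000,y0+u/1000,wh,a)
def part(x,y,yaw,a,b):
    p=rect("w6",.055,x-.05,y-.05,.1,.1,2000); p=cv2.resize(p,(300,300)); f=lambda X,Y:(int((Y-y+.05)*3000),int((X-x+.05)*3000))
    if b==0: cv2.circle(p,(150,150),int(a*1500),(0,0,255),1)
    else: cv2.drawContours(p,[cv2.boxPoints(((150,150),(b*3000,a*3000),-yaw)).astype(int)],0,(0,0,255),1)
    return p
P=[part(.6218,.1539,0,.035,0),part(.6321,.0816,8.1,.044,.034),part(.6098,-.1953,0,.035,0),part(.5873,-.1258,18,.042,.034)]
cv2.imwrite("pics/v7.png",np.vstack([np.hstack(P[:2]),np.hstack(P[2:])]))
```

```text
0.6214938888549806 0.14737408447265624 (97.8058090209961, 210.19842529296875) 81.46923065185547
0.6081005630493164 -0.1899553833007812 (97.1375503540039, 213.85958862304688) 71.97528076171875
```

View pics/v7.png

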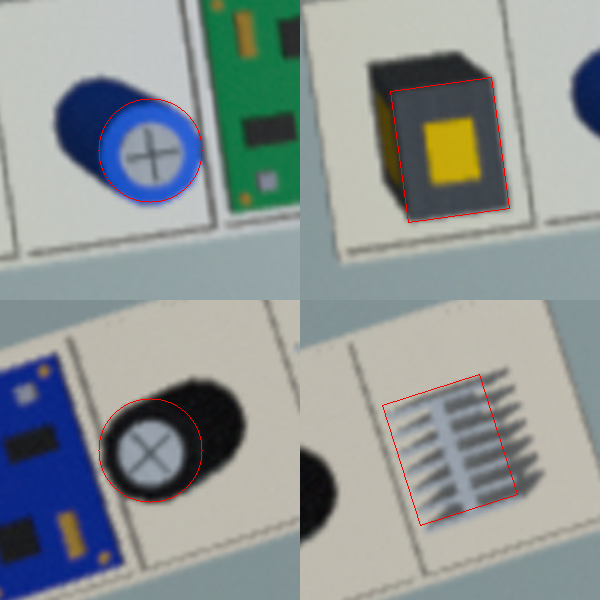

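```bash
python3 -c "
from plant import manip
print(manip.close_job(), manip.observe()['t'])"
```

```text
the job is handed in; nothing more can be done
the job is handed in; nothing more can be done
```

Both kits are made up and the job is handed in, at about 33 s of the 104 s allowed. I placed the parts in the order you listed them:
- **Green-board tray:** the blue capacitor is in the middle bay and the transformer is in the far bay.
- **Blue-board tray:** the black capacitor is in the middle bay and the heatsink is in the far bay.

**Setting down:** I lowered each part in steps of about 1 mm until the wrist force showed contact, at most about 12 N. I then opened the jaws part-way and withdrew straight up.

**Final pictures (wrist and side cameras):** All four parts stand upright and released. Their tops are within about 2 mm of the bay centres I aimed for, and refitting the trays moved their centres by at most 2 mm. The choke, relay, screwdriver and flux bottle look undisturbed, and the gripper was clear of everything, about 0.4 m up.

**Disagreements:** The network named the blue tray as "tray_green" in the last view, and gave a few low-confidence mix-ups. The pictures settled each of these. No check failed.

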